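# Scoop nodules into the reader's cup and slide it to its click

### The arm

A 7-joint arm with a two-finger parallel gripper is mounted at the origin on the work surface. World frame = base frame: x ahead of the robot, y to its left, z up, the work surface at z = 0. Lengths are in m, angles in rad, forces in N, time in s.
With the tool pointing down it reaches from about 0.35 to 0.9 m from the base axis. Payload 8.1 kg.
Tool frame: the origin (TCP) lies midway between the tips of the shut fingers; the grasp point (between the pads) lies 19 mm behind it; z points along the fingers, y is the line along which they close (so a half turn about z gives the same grasp; the last joint's range is limited). The gripper opens to 92 mm and grips with 3 to 60 N. Pads are 19 mm wide; open, the fingers measure 130 mm over their backs; the gripper's body (75 mm by 190 mm) begins 47 mm behind the grasp point.
Start: joints at [-1.3, 0.434, 0.025, 1.573, -0.012, 1.134, -0.075], TCP at [0.228, 0.582, 0.227] pointing down, gripper open.
Joint ranges: [-2.62, 2.62], [-0.44, 2.09], [-1.27, 1.32], [0.08, 2.57], [-1.32, 4.46], [0.12, 2], [-2.74, 2.74]. Speed limits (rad/s): [2.22, 2.22, 3.01, 3.01, 3.14, 3.14, 3.14].

### API

Orientations are given as a rotation vector (axis times angle).
In Python, from cell import arm gives the robot as it stands.
- The arm moves only by the tool arm_command, never from a script. Its arguments are lists of equal length, an entry for each row: "dp": the shift along the tool's x, y, z in units of 25 mm (1.0 is 25 mm), a list of three; "angular": the turn, a rotation vector about the tool's x, y, z in units of 0.15 rad (1.0 is 0.15 rad), a list of three; "claw": the opening, from 0 (shut) to 1 (fully open). In form: {"dp": [[x, y, z], ...], "angular": [[rx, ry, rz], ...], "claw": [claw, ...]}. A call has 1 to 10 rows; each row shifts and turns the commanded pose from where the row before left it, along the tool's axes as they then stand; what a row does not reach is not made up. A row lasts 1/10 s, in which the tool goes at most 50 mm and 8.59 degrees, less where a joint would pass 70% of its speed; a pose out of reach is approached as far as the arm can. A call with a number of a shift or a turn outside -1 to 1 is refused whole. A call with a gripper value outside its range is refused whole. The fingers move at their own pace and stop on an object; "force" is the grip in N (left out, the last holds). Time passes only in rows, so rows that do not move let the fingers close. It gives the time, the measured TCP pose, the force, the opening and the grip force at its end, in the units of the state.
- arm.observe(): the state, without advancing time (a new reading comes with each control period).
- arm.get_image(name): name is "scene" or "side" or "wrist"; returns a dict with "frame" (420x560x3 uint8, red, green, blue), "z_map" (420x560 float32, m along the optical axis (not along the pixel's ray), 0 where there is no reading), "K" (3x3 intrinsics, pixels), "R" (3x3) and "t" (3): a world point X has camera coordinates R X + t. Camera axes: x right, y down, z forward; pixel columns grow to the right and rows downward; lengths in m; the calibration is good to about 2 mm. A picture is of the moment at which its call begins.
- arm.sign_off(): hands the job in; it is judged then, once.
The state is a dict: "clock": time; "joints": joint angles; "dq": joint speeds; "joint_efforts": joint torques, N m; "position": TCP position; "ee_rot": TCP orientation; "force": force on the tool from outside, world axes, zero at the start; "ft_torque": the same for the moment, N m; "width": opening from 0.0 (shut) to 1.0 (fully open); "gripper_force": force on a finger pad.
Only numpy, scipy, OpenCV 4.12 (cv2) and the standard library are available. Lean on these libraries where they do the work, as an engineer would, in place of code of your own. Each camera call takes 0.05 s, during which the arm holds its last target. There are 200 camera calls.

### The job

With the orange-handled scoop, lift at least two of the three nodules out of the blue trough in one scoopful and tip them into the white square cup on the slide, then stand the scoop back on its black mat and let go of it. Then take the cup's red handle and slide the cup along its rail towards the grey reader until it clicks into the notch on the yellow block, without running on past the notch. Finish while still gripping the red handle, holding the cup still at the notch; do not knock over or shove the bottles and boxes round about.

Things in the scene. Friction and masses are not known exactly. Their poses are not given: they have to be found in the camera images.
- scoop_grip (a point): Centre of the orange grip bar of a steel scoop (scoop mass about 0.14 kg). The bar is 64 mm along the scoop's x, 20 mm wide (y) and 22 mm high, and runs level above the rear half of the pan, joined to it by one post at its back wall; its underside is 60 mm above the pan's underside, so fingers can take it from above, closing across y. The scoop's mouth looks to its -x; z is up. It starts standing on the black mat.
- scoop_pan (a point): Underside of the scoop's pan, at the pan's centre; same axes as scoop_grip, which lies at (+30, 0, +71) mm from here. The pan is 80 mm long (x -40, the open lip, to +40, the back wall) and 76 mm wide, floor 2 mm thick and flat, back wall 32 mm high, side walls 3 mm thick and 26 mm high from x -15 to +40 and 14 mm high from x -33 to -15 (the front 7 mm of the floor has no sides).
- mat_top (a point): Centre of the top of the fixed black rubber mat, 170 x 130 x 3 mm, long side along x. The scoop starts on it and goes back onto it (pan centre within 60 mm of this point).
- tray_in (a point): Centre of the inner floor (4 mm above the bench) of the fixed blue trough. Inside 220 mm (x) by 84 mm (y); walls 4 mm thick, 36 mm above the inner floor. The nodules start in its -x half (the robot's end); the +x half is free for setting the scoop down, mouth to -x. Pushed with its lip on the floor right up to the -x end wall (some 5 N against the nodules), the scoop gets under them.
- nodule1_c (a point): Centre of a dark brown, slightly lumpy round nodule, wet and slippery, about 22 mm across, 18 g; it lies loose in the trough.
- nodule2_c (a point): Centre of a dark brown, slightly lumpy round nodule, wet and slippery, about 22 mm across, 18 g; it lies loose in the trough.
- nodule3_c (a point): Centre of a dark brown, slightly lumpy round nodule, wet and slippery, about 22 mm across, 18 g; it lies loose in the trough.
- cup (a point): Centre of the inner floor of the white square cup on the slide's carriage. The cup is 100 x 100 mm inside, walls 4 mm, rim 41 mm above this point (77 mm above the bench). Axes are the rail's: x along the rail, away from the robot towards the grey reader. The carriage moves only along x.
- handle (a point): A point in the red square post that is the carriage's handle, 85 mm to -x of the cup's centre; the post is 18 x 18 mm, its top 105 mm above the bench, this point 20 mm below its top. Axes as cup.
- plunger (a point): The point under the spring ball of the carriage's brass plunger, beside the cup (70 mm to -y of its centre), 30 mm above the bench; the ball (8 mm) rides over the yellow block. Axes as cup.
- notch (a point): The notch between two steel ridges on top of the yellow block, on the line along which the plunger runs; axes as the rail's. The block's place along the rail differs from run to run. Notch reached: plunger and notch agree along x. The ridge on the near side (7 mm to -x) takes a push of about 6 to 10 N to ride over and is then felt to let go; the one beyond (9 mm to +x) is taller and takes about 12 to 16 N.
- scoop: The scoop as a whole; origin and axes as scoop_pan.
- carriage: The carriage as a whole, with cup and red handle; origin on the bench plane below the cup's centre, axes as cup. It starts 80 to 145 mm short of the notch, needs about 1.5 N to slide (more if moved fast), and has a stop at each end of its 160 mm of travel.
- washbottle: Bystander: clear wash bottle with blue spout, 64 mm across, 190 mm tall; origin at the centre of its underside.
- amberjar: Bystander: amber glass jar, 56 mm across, 90 mm tall; origin at the centre of its underside.
- beaker: Bystander: glass beaker, 68 mm across, 85 mm tall; origin at the centre of its underside.
- tissue: Bystander: roll of white tissue standing on end, 110 mm across, 100 mm tall; origin at the centre of its underside.
- tipbox: Bystander: orange closed box, 120 x 85 x 55 mm; origin at the centre of its underside.
There are look-alikes about, which are no part of the job. What is shaped like the scoop but green or turquoise is not meant.

How it is judged:
By the outcome, as a careful person would: the job done as asked, in the order asked, and still so for the second after the job is handed in, while the arm keeps its last pose, push and grip.
It also fails if it takes over 72 s, if anything falls off the work surface, if the arm or the gripper's body presses on something with over 40 N, if the wrist force passes 120 N, or if a joint passes its speed limit or range.

## Working session

There is one attempt and no reset: what is moved stays moved. The work goes in short steps, Python scripts to look and compute and a tool call to move; the robot and the scene stay as the last step left them, time stands still between calls to the robot, and variables do not carry over. Pictures are saved under pics/ and viewed, at most 10 in all, crops included, and the job is handed in when it is done.

Besides the shell and the picture viewer there is one more tool, called after "Emit:" as name(argument=value, ...) on one line, values as JSON. arm_command: Moves the arm, as the interface text tells. Its arguments: {"type":"object","properties":{"dp":{"type":"array","items":{"type":"array","items":{"type":"number"}}},"angular":{"type":"array","items":{"type":"array","items":{"type":"number"}}},"claw":{"type":"array","items":{"type":"number"}},"force":{"type":"number"}},"required":["dp","angular","claw"]}

```bash
mkdir -p pics
python3 - <<'E'
from cell import arm
import cv2,numpy as np
s=arm.observe();print(s)
for n in ["scene","side"]:
    d=arm.get_image(n);np.savez(f"{n}0.npz",**d);cv2.imwrite(f"pics/{n}0.png",d["frame"][:,:,::-1]);print(n,d["K"].round(1).tolist(),d["R"].round(3).tolist(),d["t"].round(3).tolist())
E
```

```text
{'clock': 0.0, 'joints': array([-1.29962612,  0.43520038,  0.02495924,  1.57412437, -0.01158977,
        1.13399248, -0.07510641]), 'dq': array([ 0.00052649,  0.00018943,  0.00015134,  0.00218204, -0.00062429,
       -0.00055718,  0.00032808]), 'joint_efforts': array([-9.82445817e-04, -6.67833281e+01,  9.84540246e-01, -3.14470375e+01,
       -6.05237042e-02,  4.28565522e-02,  1.52457610e-04]), 'position': array([0.22806353, 0.58133989, 0.22594831]), 'ee_rot': array([-5.83769608e-01, -3.08672617e+00,  2.47043095e-03]), 'force': array([-0.02731586,  0.13485374,  0.19633322]), 'ft_torque': array([-0.01042448, -0.02377581,  0.05991062]), 'gripper_force': 0.0, 'width': 1.000637190152809}
scene [[454.7, 0.0, 284.6], [0.0, 454.7, 215.2], [0.0, 0.0, 1.0]] [[-0.516, 0.856, 0.003], [0.639, 0.388, -0.664], [-0.57, -0.341, -0.747]] [0.314, -0.284, 1.713]
side [[527.6, 0.0, 278.3], [0.0, 527.6, 206.4], [0.0, 0.0, 1.0]] [[0.973, -0.23, 0.013], [-0.114, -0.533, -0.838], [0.2, 0.814, -0.545]] [-0.54, 0.112, 1.297]
```

View pics/scene0.png

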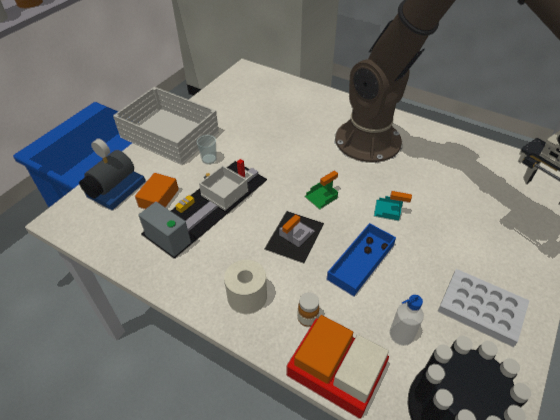

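View pics/side0.png

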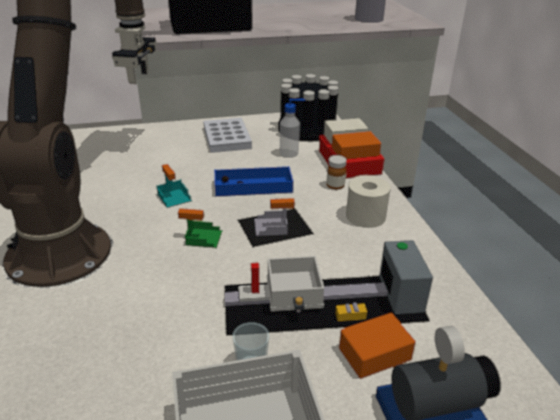

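The scene view shows the scoop on its mat (296,230), the trough (362,258) with nodules near (370,240), the cup (224,185), the red handle (241,167) and the yellow block (184,204). The green and turquoise scoops are look-alikes. The side view shows the same items: grip (283,203), trough (254,181), handle (255,278), block (351,312).

```bash
cat > h.py <<'E'
import cv2,numpy as np
def load(n): return dict(np.load(n))
def cloud(d):
    z=d["z_map"].astype(float);v,u=np.indices(z.shape);K=d["K"]
    P=np.stack([(u-K[0,2])/K[0,0]*z,(v-K[1,2])/K[1,1]*z,z],-1)
    return (P-d["t"])@d["R"]
def ray(d,u,v,h):
    r=d["R"].T@np.linalg.inv(d["K"])@[u,v,1];c=-d["R"].T@d["t"]
    return c+r*(h-c[2])/r[2]
def hsv(d): return cv2.cvtColor(d["frame"],cv2.COLOR_RGB2HSV)
def mask(d,lo,hi,roi):
    m=cv2.inRange(hsv(d),np.array(lo),np.array(hi));r=np.zeros_like(m);x0,y0,x1,y1=roi;r[y0:y1,x0:x1]=255
    return (m&r)>0
def rect(P2):
    (c,s,a)=cv2.minAreaRect((np.asarray(P2)*1000).astype(np.float32));return np.round(c,1),np.round(s,1),round(a,1)
E
python3 - <<'E'
from h import *
S={"scene":load("scene0.npz"),"side":load("side0.npz")}
R={"scene":dict(grip=((3,150,90),(17,255,255),(278,210,305,235)),trough=((105,120,40),(125,255,255),(320,215,405,300)),handle=((0,150,60),(4,255,255),(230,150,250,185)),yellow=((20,120,100),(35,255,255),(165,190,200,220)),mat=((0,0,0),(180,255,55),(260,205,328,265)),cup=((0,0,120),(180,60,255),(198,160,250,210))),
"side":dict(grip=((3,150,90),(17,255,255),(265,195,300,212)),trough=((105,120,40),(125,255,255),(205,160,300,200)),handle=((0,150,60),(4,255,255),(245,255,265,300)),yellow=((20,120,100),(35,255,255),(330,298,372,325)),mat=((0,0,0),(180,255,55),(235,205,315,245)))}
for n,d in S.items():
    C=cloud(d)
    for k,(lo,hi,roi) in R[n].items():
        m=mask(d,lo,hi,roi);P=C[m&(d["z_map"]>0)]
        zt=np.percentile(P[:,2],97)
        T=P[P[:,2]>zt-.008]
        print(n,k,m.sum(),"med",np.median(P,0).round(3),"ztop",zt.round(3),"all",*rect(P[:,:2]),"top",*rect(T[:,:2]))
    if n=="scene":
        m=(hsv(d)[:,:,2]<75)&(hsv(d)[:,:,0]<30)|(d["frame"].max(2)<60)
        r=np.zeros_like(m);r[225:262,350:395]=1;m&=r
        nn,l,st,ce=cv2.connectedComponentsWithStats(m.astype(np.uint8))
        for i in range(1,nn):
            if st[i,4]>8: print("nod",st[i],ce[i].round(1),ray(d,*ce[i],.017).round(3))
E
python3 - <<'E'
import cv2,sys
sys.path.insert(0,'.')
a=cv2.imread('pics/scene0.png');b=cv2.imread('pics/side0.png')
import numpy as np
A=cv2.resize(a[150:300,140:410],(780,433),interpolation=2);cv2.imwrite('pics/c1.png',A)
E
```

```text
scene grip 166 med [ 0.567 -0.003  0.082] ztop 0.087 all [532.3 -23.6] [135.1  49.3] 28.5 top [565.   -4.6] [20.6 64. ] 82.2
scene trough 2311 med [0.532 0.212 0.006] ztop 0.04 all [529.1 214.6] [ 93.  234.7] 83.6 top [528.6 214.6] [ 92.7 233.5] 83.6
scene handle 105 med [ 0.446 -0.266  0.079] ztop 0.106 all [ 409.3 -283.6] [94.8 22.1] 21.6 top [ 440.9 -271.2] [22.5 17.3] 70.0
scene yellow 138 med [ 0.629 -0.36   0.026] ztop 0.031 all [ 616.5 -376. ] [53.  82.8] 84.6 top [ 627.6 -364.7] [28.3 62.5] 82.9
scene mat 1051 med [0.58  0.011 0.001] ztop 0.006 all [546.  -2.] [169.4 127.6] 7.1 top [546.   -1.7] [169.3 126.8] 7.3
scene cup 1256 med [ 0.49  -0.309  0.019] ztop 0.077 all [ 480.  -323.7] [274.8 183.4] 35.0 top [ 524.5 -282.6] [113.6 111.7] 82.1
nod [367 237   6   7  33] [369.2 239.9] [0.454 0.206 0.017]
nod [382 243   6   6  24] [384.  245.6] [0.451 0.252 0.017]
nod [365 247   6   6  33] [367.4 249.4] [0.49  0.216 0.017]
side grip 195 med [ 0.562 -0.016  0.078] ztop 0.085 all [560.8 -11.4] [26.4 57.6] 84.8 top [560.9 -11.4] [26.3 57.3] 85.0
side trough 1847 med [0.528 0.231 0.018] ztop 0.037 all [527.3 209.2] [106.1 222.7] 83.1 top [527.3 209. ] [102.1 222. ] 82.1
side handle 174 med [ 0.436 -0.283  0.076] ztop 0.104 all [ 437.9 -278.8] [19.  13.3] 73.9 top [ 438.  -279.2] [19.  12.5] 78.8
side yellow 349 med [ 0.622 -0.377  0.025] ztop 0.03 all [ 630.3 -357.8] [54.1 69.6] 84.0 top [ 624.7 -370.4] [29.1 61.1] 81.4
side mat 939 med [ 0.559 -0.028  0.001] ztop 0.004 all [543.4  -6.2] [165.2 128.2] 7.0 top [543.4  -6.2] [165.2 128.2] 7.0
```

View pics/c1.png

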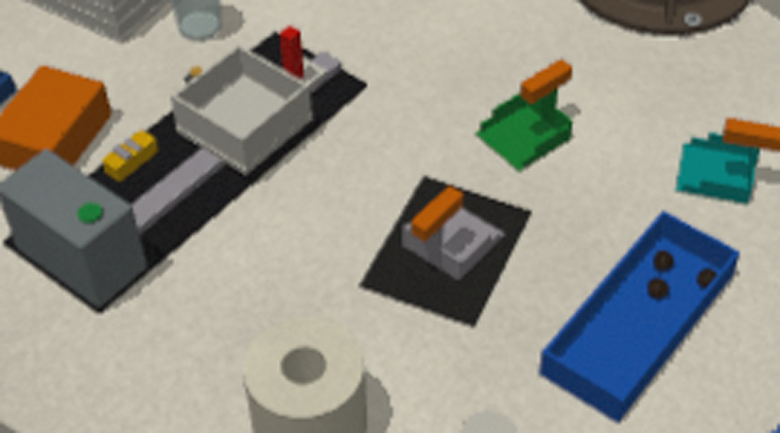

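Same layout in the crop: three nodules lie at crop (663,261), (657,289) and (706,277), with the scoop mouth towards the robot. Next I check the tall bystanders and plan the first move.

```bash
cat >> h.py <<'E'
from scipy.spatial.transform import Rotation as Rn
def Rdown(yaw,pitch=0):
    # scoop axes yaw (deg); tool x=-scoop x, tool y=scoop y, z down ; pitch>0 = mouth down
    Rs=Rn.from_euler('z',yaw,degrees=True)*Rn.from_euler('y',-pitch,degrees=True)
    return Rs*Rn.from_matrix(np.diag([-1,1,-1.]))
def plan(s,pos,R):
    R0=Rn.from_rotvec(s["ee_rot"]);d=R0.inv().apply(np.array(pos)-s["position"])/.025
    w=(R0.inv()*R).as_rotvec()/.15
    d2=R.inv().apply(np.array(pos)-s["position"])/.025
    print("at",s["clock"],s["position"].round(4),"d(tool now)",d.round(3),"w",w.round(3),"d(after turn)",d2.round(3))
E
python3 - <<'E'
from h import *
from cell import arm
d=load("scene0.npz");C=cloud(d)
print("bottle",np.median(C[294:306,409:420].reshape(-1,3),0),C[325,405])
for n,(u,v) in dict(amber=(308,296),tissue=(245,270),reader=(165,225),beaker=(207,140),tip=(157,188)).items(): print(n,C[v,u].round(3))
m=mask(d,(105,120,40),(125,255,255),(320,215,405,300))
c=cv2.findContours(m.astype(np.uint8),0,2)[0];c=max(c,key=len);a=cv2.approxPolyDP(cv2.convexHull(c),4,True)[:,0]
for p in a: print(p,ray(d,*p,.04).round(3))
plan(arm.observe(),(.563,-.008,.2),Rdown(-6.5))
E
```

```text
bottle [0.6895681  0.39915174 0.16934445] [0.71914638 0.40327359 0.10387263]
amber [0.76  0.161 0.087]
tissue [ 0.783 -0.017  0.098]
reader [ 0.776 -0.296  0.104]
beaker [ 0.371 -0.464  0.061]
tip [ 0.644 -0.456  0.058]
[371 224] [0.413 0.189 0.04 ]
[395 238] [0.426 0.273 0.04 ]
[353 295] [0.669 0.25  0.04 ]
[329 280] [0.659 0.173 0.04 ]
[328 271] [0.634 0.157 0.04 ]
at 0.1 [0.2281 0.5814 0.226 ] d(tool now) [-21.08  -17.055   1.068] w [-0.009 -0.    -1.736] d(after turn) [-15.978 -21.909   1.041]
```

Emit:
arm_command(dp=[[0,0,0],[0,0,0],[-0.5,-0.7,0],[-0.7,-0.95,0],[-0.7,-0.95,0],[-0.7,-0.95,0],[-0.7,-0.95,0],[-0.7,-0.95,0],[-0.7,-0.95,0],[-0.7,-0.95,0]], angular=[[0,0,-0.87],[0,0,-0.87],[0,0,0],[0,0,0],[0,0,0],[0,0,0],[0,0,0],[0,0,0],[0,0,0],[0,0,0]], claw=[1,1,1,1,1,1,1,1,1,1])

```text
clock: 1.1
position: [0.342, 0.3827, 0.2264]
ee_rot: [-0.177, -3.136, 0.001]
force: [0.1, -0.5, -0.2]
width: 1.003
gripper_force: 0.0
```

Emit:
arm_command(dp=[[-0.7,-0.95,0],[-0.7,-0.95,0],[-0.7,-0.95,0],[-0.7,-0.95,0],[-0.7,-0.95,0],[-0.7,-0.95,0],[-0.7,-0.95,0],[-0.7,-0.95,0],[-0.7,-0.95,0],[-0.7,-0.95,0]], angular=[[0,0,0],[0,0,0],[0,0,0],[0,0,0],[0,0,0],[0,0,0],[0,0,0],[0,0,0],[0,0,0],[0,0,0]], claw=[1,1,1,1,1,1,1,1,1,1])

```text
clock: 2.1
position: [0.489, 0.1272, 0.2265]
ee_rot: [-0.177, -3.136, 0.0]
force: [-0.5, 0.5, -0.6]
width: 1.003
gripper_force: 0.0
```

Emit:
arm_command(dp=[[-0.7,-0.95,0.2],[-0.7,-0.95,0.3],[-0.7,-0.95,0.3],[-0.7,-0.95,0.2],[-0.5,-0.7,0],[0,0,0],[0,0,0]], angular=[[0,0,0],[0,0,0],[0,0,0],[0,0,0],[0,0,0],[0,0,0],[0,0,0]], claw=[1,1,1,1,1,1,1])

```text
clock: 2.8
position: [0.5578, 0.0072, 0.2013]
ee_rot: [-0.179, -3.136, -0.0]
force: [0.2, -0.2, 0.2]
width: 1.0
gripper_force: 0.0
```

Run:
```python
from h import *
from cell import arm
d=arm.get_image("wrist");np.savez("w1.npz",**d);cv2.imwrite("pics/w1.png",d["frame"][:,:,::-1])
s=arm.observe();plan(s,(.563,-.008,.2),Rdown(-6.5));print(s["force"].round(2))
```

```text
at 2.85 [0.5577 0.008  0.2014] d(tool now) [-0.284 -0.613  0.057] w [ 0.002 -0.006  0.007] d(after turn) [-0.285 -0.613  0.058]
[-0.04  0.55 -0.21]
```

View pics/w1.png

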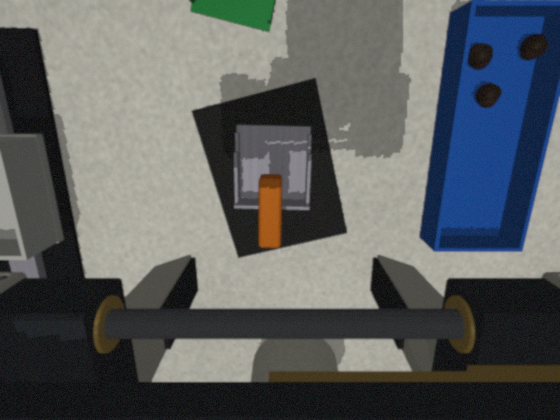

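The wrist view shows the scoop grip (270,211) with mouth up (towards the robot), and the trough on the right with nodules at (480,55), (533,46) and (488,95).

Run:
```python
from h import *
from cell import arm
d=load("w1.npz");C=cloud(d)
m=mask(d,(3,150,90),(17,255,255),(250,165,292,255));v,u=np.nonzero(m)
P=C[m&(d["z_map"]>0)];print("grip z",np.percentile(P[:,2],[5,50,95]).round(4))
T=np.array([ray(d,a,b,.085) for a,b in zip(u,v)]);print("grip",rect(T[:,:2]))
T=P[P[:,2]>.08];print("grip cloud",rect(T[:,:2]))
m=mask(d,(105,120,30),(125,255,255),(400,0,560,255));P=C[m&(d["z_map"]>0)]
print("trough rim",rect(P[P[:,2]>.036][:,:2]),np.percentile(P[P[:,2]>.036][:,2],50))
f=P[P[:,2]<.012];print("floor",rect(f[:,:2]),np.median(f[:,2]))
# mat and scoop sides
n=((hsv(d)[:,:,2]<75)&~(mask(d,(100,100,0),(130,255,255),(0,0,560,420)))).astype(np.uint8);n[:, :455]=0;n[120:]=0
k,l,st,ce=cv2.connectedComponentsWithStats(n)
for i in range(1,k):
    if st[i,4]>40: print("nod",st[i,4],ce[i].round(0),ray(d,*ce[i],.015).round(3))
```

```text
grip z [0.0847 0.0863 0.0874]
grip (array([561.3,  -4.2]), array([18.8, 63. ]), 82.2)
grip cloud (array([561.4,  -4.3]), array([18.9, 63.1]), 82.2)
trough rim (array([526.9, 214.7]), array([ 93.5, 227.7]), 83.5) 0.04097014859623425
floor (array([526.6, 213.3]), array([ 90.5, 224.6]), 83.5) 0.0057314593281295465
nod 499 [534.  47.] [0.449 0.256 0.015]
nod 456 [480.  56.] [0.451 0.206 0.015]
nod 415 [488.  95.] [0.487 0.216 0.015]
```

Run:
```python
from h import *
from cell import arm
plan(arm.observe(),(.5613,-.0042,.056),Rdown(-7.8))
```

```text
at 2.85 [0.5577 0.008  0.2014] d(tool now) [-0.205 -0.472  5.817] w [ 0.002 -0.006  0.158] d(after turn) [-0.211 -0.465  5.818]
```

Emit:
arm_command(dp=[[-0.1,-0.23,0.5],[-0.11,-0.23,1.0],[0,0,1.0],[0,0,1.0],[0,0,1.0],[0,0,0.8],[0,0,0.5],[0,0,0],[0,0,0]], angular=[[0,0,0.16],[0,0,0],[0,0,0],[0,0,0],[0,0,0],[0,0,0],[0,0,0],[0,0,0],[0,0,0]], claw=[1,1,1,1,1,1,1,1,1])

```text
clock: 3.75
position: [0.562, -0.0047, 0.057]
ee_rot: [0.215, 3.134, 0.0]
force: [-0.3, 0.1, 0.6]
width: 0.999
gripper_force: 0.0
```

Emit:
arm_command(dp=[[0,0,0],[0,0,0],[0,0,0],[0,0,0],[0,0,0],[0,0,0],[0,0,0],[0,0,0]], angular=[[0,0,0],[0,0,0],[0,0,0],[0,0,0],[0,0,0],[0,0,0],[0,0,0],[0,0,0]], claw=[0,0,0,0,0,0,0,0], force=45)

```text
clock: 4.55
position: [0.5619, -0.0048, 0.0567]
ee_rot: [-0.215, -3.134, -0.0]
force: [1.0, 0.3, -0.3]
width: 0.354
gripper_force: 0.0
```

Emit:
arm_command(dp=[[0,0,0],[0,0,0],[0,0,0],[0,0,0]], angular=[[0,0,0],[0,0,0],[0,0,0],[0,0,0]], claw=[0,0,0,0])

```text
clock: 4.95
position: [0.5619, -0.0048, 0.0567]
ee_rot: [-0.215, -3.134, 0.0]
force: [-0.2, 0.6, -0.3]
width: 0.212
gripper_force: 45.0
```

Emit:
arm_command(dp=[[0,0,-0.3],[0,0,-0.8],[0,0,-1],[0,0,-1],[0,0,-0.4],[0,0,0]], angular=[[0,0,0],[0,0,0],[0,0,0],[0,0,0],[0,0,0],[0,0,0]], claw=[0,0,0,0,0,0])

```text
clock: 5.55
position: [0.5628, -0.0047, 0.1456]
ee_rot: [0.215, 3.131, 0.001]
force: [0.4, 0.2, -2.5]
width: 0.213
gripper_force: 45.0
```

Run:
```python
from h import *
from cell import arm
d=arm.get_image("wrist");np.savez("w2.npz",**d);cv2.imwrite("pics/w2.png",d["frame"][:,:,::-1])
s=arm.observe();print(s["force"].round(2))
# tool target: pan centre at trough x=+62, grip centre = +30 further; TCP z so pan 65mm above floor
y=np.radians(-6.5);X=np.array([np.cos(y),np.sin(y)]);c=np.array([.527,.2142])
for o in (92,):
    g=c+X*o/1000;plan(s,(*g,s["position"][2]),Rdown(-6.5))
```

```text
[ 0.07  0.11 -2.48]
at 5.6 [ 0.562  -0.0047  0.1443] d(tool now) [-1.098e+00  8.568e+00  4.000e-03] w [ 0.002  0.005 -0.156] d(after turn) [-1.298  8.54   0.   ]
```

View pics/w2.png

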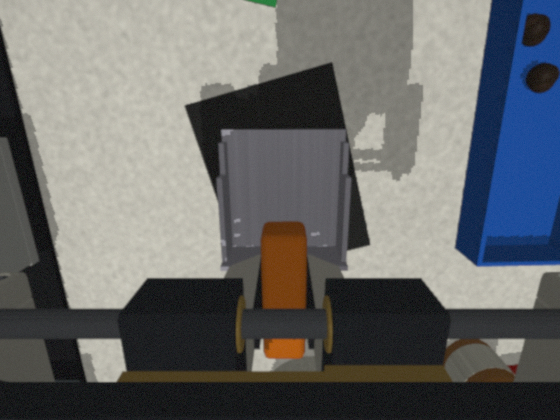

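The scoop hangs level and centred in the fingers, lip at row 130 from column 222 to 345. Next: carry it over the trough's free half.

Emit:
arm_command(dp=[[0,0.3,0],[-0.1,0.7,0],[-0.2,1,0],[-0.2,1,0],[-0.2,1,0],[-0.2,1,0],[-0.2,1,0],[-0.1,1,0],[-0.1,0.9,0],[0,0.6,0]], angular=[[0,0,-0.15],[0,0,0],[0,0,0],[0,0,0],[0,0,0],[0,0,0],[0,0,0],[0,0,0],[0,0,0],[0,0,0]], claw=[0,0,0,0,0,0,0,0,0,0])

```text
clock: 6.6
position: [0.6182, 0.2051, 0.143]
ee_rot: [-0.176, -3.135, -0.0]
force: [-0.6, 0.5, -1.7]
width: 0.218
gripper_force: 45.0
```

Emit:
arm_command(dp=[[0,0,0],[0,0,0]], angular=[[0,0,0],[0,0,0]], claw=[0,0])

```text
clock: 6.8
position: [0.6183, 0.2017, 0.1438]
ee_rot: [-0.18, -3.136, 0.002]
force: [1.1, -0.4, -1.5]
width: 0.211
gripper_force: 45.0
```

Run:
```python
from h import *
from cell import arm
d=arm.get_image("wrist");np.savez("w3.npz",**d);cv2.imwrite("pics/w3.png",d["frame"][:,:,::-1])
s=arm.observe();C=cloud(d)
m=mask(d,(105,120,30),(125,255,255),(0,0,560,420));P=C[m&(d["z_map"]>0)]
T=P[(P[:,2]>.034)&(P[:,2]<.048)];print("rim",rect(T[:,:2]),len(T))
f=P[P[:,2]<.01]
# side rim lines in tool/trough coords: use inner floor extents by x slice
y=np.radians(-6.5);X=np.array([np.cos(y),np.sin(y)]);Y=np.array([-X[1],X[0]]);c=np.array([.527,.2142])
a=(T[:,:2]-c)@X;b=(T[:,:2]-c)@Y
for lo in (-.1,-.07,-.04,-.01):
    k=(a>lo)&(a<lo+.03)
    bl,br=b[k&(b<0)],b[k&(b>0)]
    print(lo,(np.percentile(bl,[5,95]).round(4) if len(bl) else 0),(np.percentile(br,[5,95]).round(4) if len(br) else 0))
g=c+X*.092;plan(s,(*g,.063),Rdown(-6.5))
```

```text
rim (array([508.5, 217.1]), array([91.5, 86.3]), 83.2) 1641
-0.1 0 0
-0.07 [-0.0442 -0.0411] [0.0427 0.0462]
-0.04 [-0.0444 -0.0411] [0.0426 0.0461]
-0.01 [-0.0445 -0.0412] [0.0426 0.0459]
at 6.85 [0.6185 0.2009 0.1441] d(tool now) [0.018 0.118 3.242] w [-0.008 -0.001 -0.015] d(after turn) [0.018 0.114 3.242]
```

View pics/w3.png

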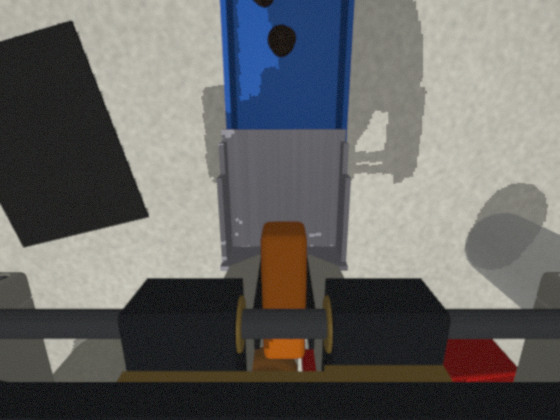

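The scoop is over the trough's free half, lip (222–346,130), trough walls either side (225 and 350).

Run:
```python
from h import *
d=load("w3.npz")
y=np.radians(-6.5);X=np.array([np.cos(y),np.sin(y)]);Y=np.array([-X[1],X[0]]);c=np.array([.527,.2142])
g=d["frame"].astype(int)
for r in (133,138):  print([tuple(g[r,u]) for u in range(216,228)],[tuple(g[r,u]) for u in range(340,352)])
for u,v,z in ((222,131,.0905),(346,131,.0905),(219,262,.12),(348,262,.12)):
    p=ray(d,u,v,z)[:2]-c;print(u,v,(p@X).round(4),(p@Y).round(4))
```

```text
[(np.int64(130), np.int64(128), np.int64(122)), (np.int64(129), np.int64(128), np.int64(120)), (np.int64(129), np.int64(128), np.int64(120)), (np.int64(132), np.int64(130), np.int64(122)), (np.int64(131), np.int64(129), np.int64(125)), (np.int64(137), np.int64(137), np.int64(138)), (np.int64(142), np.int64(142), np.int64(147)), (np.int64(144), np.int64(143), np.int64(150)), (np.int64(145), np.int64(143), np.int64(151)), (np.int64(145), np.int64(145), np.int64(152)), (np.int64(146), np.int64(145), np.int64(152)), (np.int64(152), np.int64(149), np.int64(157))] [(np.int64(99), np.int64(97), np.int64(102)), (np.int64(101), np.int64(100), np.int64(104)), (np.int64(99), np.int64(100), np.int64(104)), (np.int64(102), np.int64(99), np.int64(105)), (np.int64(99), np.int64(98), np.int64(104)), (np.int64(82), np.int64(90), np.int64(105)), (np.int64(81), np.int64(92), np.int64(114)), (np.int64(112), np.int64(115), np.int64(120)), (np.int64(129), np.int64(128), np.int64(122)), (np.int64(136), np.int64(134), np.int64(126)), (np.int64(133), np.int64(132), np.int64(124)), (np.int64(134), np.int64(13
[... 528 characters left out ...]
4(113)), (np.int64(111), np.int64(108), np.int64(114))] [(np.int64(102), np.int64(101), np.int64(105)), (np.int64(97), np.int64(95), np.int64(100)), (np.int64(100), np.int64(100), np.int64(105)), (np.int64(101), np.int64(99), np.int64(105)), (np.int64(94), np.int64(96), np.int64(105)), (np.int64(78), np.int64(86), np.int64(107)), (np.int64(84), np.int64(93), np.int64(112)), (np.int64(115), np.int64(118), np.int64(121)), (np.int64(130), np.int64(128), np.int64(123)), (np.int64(134), np.int64(133), np.int64(124)), (np.int64(134), np.int64(133), np.int64(125)), (np.int64(133), np.int64(132), np.int64(123))]
222 131 0.023 -0.0393
346 131 0.0231 0.0374
219 262 0.0979 -0.0402
348 262 0.0979 0.0376
```

Emit:
arm_command(dp=[[0,0.09,0.2],[0,0,0.6],[0,0,0.7],[0,0,0.7],[0,0,0.6],[0,0,0.4],[0,0,0]], angular=[[0,0,0],[0,0,0],[0,0,0],[0,0,0],[0,0,0],[0,0,0],[0,0,0]], claw=[0,0,0,0,0,0,0])

```text
clock: 7.55
position: [0.6178, 0.2042, 0.0623]
ee_rot: [-0.18, -3.134, 0.002]
force: [0.3, -0.2, -1.9]
width: 0.218
gripper_force: 45.0
```

Emit:
arm_command(dp=[[0,0,0.1],[0,0,0.1],[0,0,0]], angular=[[0,0,0],[0,0,0],[0,0,0]], claw=[0,0,0])

```text
clock: 7.85
position: [0.6191, 0.2049, 0.0595]
ee_rot: [0.18, 3.136, 0.001]
force: [-0.4, -0.9, -1.3]
width: 0.214
gripper_force: 45.0
```

Emit:
arm_command(dp=[[0,0,0.06],[0,0,0.06],[0,0,0]], angular=[[0,0,0],[0,0,0],[0,0,0]], claw=[0,0,0])

```text
clock: 8.15
position: [0.62, 0.2052, 0.0577]
ee_rot: [0.179, 3.134, 0.002]
force: [-1.2, 0.2, 7.2]
width: 0.219
gripper_force: 45.0
```

Emit:
arm_command(dp=[[0.2,-0.02,0],[0.4,-0.02,0],[0.4,0,0],[0.4,0,0],[0.4,0,0],[0.4,0,0],[0.3,0,0],[0.3,0,0]], angular=[[0,0,0],[0,0,0],[0,0,0],[0,0,0],[0,0,0],[0,0,0],[0,0,0],[0,0,0]], claw=[0,0,0,0,0,0,0,0])

```text
clock: 8.95
position: [0.5504, 0.2124, 0.0577]
ee_rot: [0.179, 3.133, 0.003]
force: [2.0, -0.3, 7.1]
width: 0.215
gripper_force: 45.0
```

Emit:
arm_command(dp=[[0.3,0,0],[0.3,0,0],[0.3,0,0],[0.3,0,0],[0.3,0,0]], angular=[[0,0,0],[0,0,0],[0,0,0],[0,0,0],[0,0,0]], claw=[0,0,0,0,0])

```text
clock: 9.45
position: [0.5133, 0.2167, 0.0577]
ee_rot: [0.18, 3.133, 0.003]
force: [1.5, 0.2, 7.3]
width: 0.215
gripper_force: 45.0
```

Run:
```python
from h import *
from cell import arm
s=arm.observe();y=np.radians(-6.5);X=np.array([np.cos(y),np.sin(y)]);Y=np.array([-X[1],X[0]]);c=np.array([.527,.2142])
p=s["position"][:2]-c;print(s["clock"],"panx",p@X-.0306,"y",p@Y,s["position"][2],"F",s["force"][:2]@X,s["force"][:2]@Y,s["force"][2])
```

```text
9.45 panx -0.044492349614865465 y 0.0009264822015476824 0.05766213793792502 F 1.5023633125823836 0.3230567996635572 7.301373625786587
```

Emit:
arm_command(dp=[[0.2,0,0],[0.2,0,0],[0.2,0,0],[0.2,0,0]], angular=[[0,0,0],[0,0,0],[0,0,0],[0,0,0]], claw=[0,0,0,0])

```text
clock: 9.85
position: [0.4937, 0.219, 0.0577]
ee_rot: [0.18, 3.133, 0.003]
force: [2.3, 0.8, 7.1]
width: 0.214
gripper_force: 45.0
```

Emit:
arm_command(dp=[[0.1,0,0],[0.1,0,0],[0.1,0,0]], angular=[[0,0,0],[0,0,0],[0,0,0]], claw=[0,0,0])

```text
clock: 10.15
position: [0.4875, 0.2197, 0.058]
ee_rot: [0.18, 3.131, 0.004]
force: [6.8, -2.8, 7.8]
width: 0.217
gripper_force: 45.0
```

Run:
```python
from h import *
from cell import arm
d=arm.get_image("wrist");np.savez("w4.npz",**d);cv2.imwrite("pics/w4.png",d["frame"][:,:,::-1])
s=arm.observe();y=np.radians(-6.5);X=np.array([np.cos(y),np.sin(y)]);Y=np.array([-X[1],X[0]]);c=np.array([.527,.2142])
p=s["position"][:2]-c;print(s["clock"],"panx",p@X-.0306,"y",p@Y,s["position"][2],"F",s["force"][:2]@X,s["force"][:2]@Y,s["force"][2])
```

```text
10.2 panx -0.07045427210376293 y 0.0009827400850078386 0.058003836172052174 F 5.238043578793895 0.25723374317870396 5.444063140100637
```

View pics/w4.png

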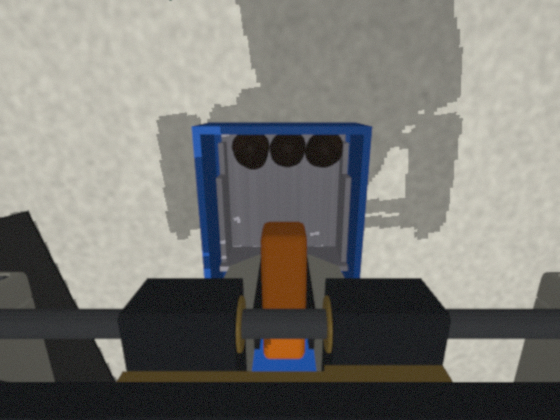

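All three nodules (251,150), (288,149) and (324,149) now sit on the lip against the end wall. I'll tilt the mouth up about the pan's back edge, then lift.

Emit:
arm_command(dp=[[0.04,0,0],[-0.14,0,-0.06],[-0.16,0,-0.06],[-0.16,0,-0.06],[-0.16,0,-0.06],[-0.16,0,-0.06],[0,0,-0.1],[0,0,0]], angular=[[0,0,0],[0,0.5,0],[0,0.5,0],[0,0.5,0],[0,0.5,0],[0,0.5,0],[0,0,0],[0,0,0]], claw=[0,0,0,0,0,0,0,0])

```text
clock: 11.0
position: [0.5051, 0.2167, 0.0627]
ee_rot: [-0.159, -2.764, -0.03]
force: [0.2, 0.3, -2.5]
width: 0.215
gripper_force: 45.0
```

Run:
```python
from h import *
from cell import arm
d=arm.get_image("wrist");np.savez("w5.npz",**d);cv2.imwrite("pics/w5.png",d["frame"][:,:,::-1])
s=arm.observe();print(s["position"],s["force"].round(1),(Rn.from_rotvec(s["ee_rot"])).as_matrix().round(3))
```

```text
[0.50445558 0.21714853 0.06298889] [-1.  -0.2 -1.9] [[-0.925  0.114 -0.363]
 [ 0.106  0.993  0.042]
 [ 0.365  0.    -0.931]]
```

View pics/w5.png

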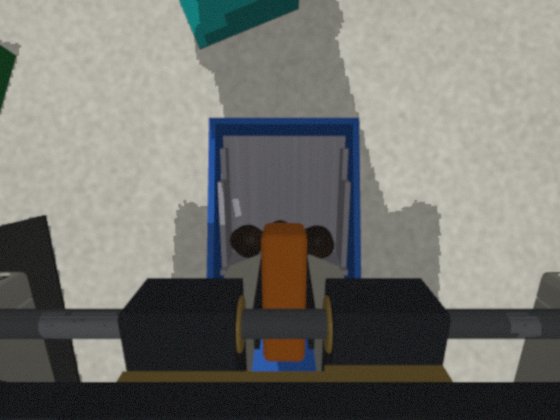

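The three nodules have slid to the back wall (248,240), (280,230) and (318,240). Lifting and carrying them over the cup.

Emit:
arm_command(dp=[[0.11,0,-0.28],[0.29,0,-0.75],[0.36,0,-0.93],[0.36,0,-0.93],[0.26,0,-0.65],[0.07,-0.2,-0.2],[-0.1,-0.3,-0.04],[-0.2,-0.6,-0.08],[-0.34,-0.9,-0.13],[-0.34,-1,-0.13]], angular=[[0,0,0],[0,0,0],[0,0,0],[0,0,0],[0,0,0],[0,0,0],[0,0,0],[0,0,0],[0,0,0],[0,0,0]], claw=[0,0,0,0,0,0,0,0,0,0])

```text
clock: 12.05
position: [0.5224, 0.1374, 0.162]
ee_rot: [-0.158, -2.761, -0.029]
force: [-0.2, -0.5, -2.0]
width: 0.217
gripper_force: 45.0
```

Emit:
arm_command(dp=[[-0.34,-1,-0.13],[-0.34,-1,-0.13],[-0.34,-1,-0.13],[-0.34,-1,-0.13],[-0.34,-1,-0.13],[-0.34,-1,-0.13],[-0.34,-1,-0.13],[-0.34,-1,-0.13],[-0.34,-1,-0.13],[-0.34,-1,-0.13]], angular=[[0,0,0],[0,0,0],[0,0,0],[0,0,0],[0,0,0],[0,0,0],[0,0,0],[0,0,0],[0,0,0],[0,0,0]], claw=[0,0,0,0,0,0,0,0,0,0])

```text
clock: 13.05
position: [0.5836, -0.1221, 0.1609]
ee_rot: [-0.16, -2.76, -0.03]
force: [0.0, -0.0, -2.9]
width: 0.213
gripper_force: 45.0
```

Emit:
arm_command(dp=[[-0.34,-1,-0.13],[-0.34,-1,-0.13],[-0.34,-1,-0.13],[-0.34,-1,-0.13],[-0.34,-1,-0.13],[-0.34,-0.9,-0.13],[-0.2,-0.6,-0.08],[-0.1,-0.3,-0.04],[0,0,0],[0,0,0]], angular=[[0,0,0],[0,0,0],[0,0,0],[0,0,0],[0,0,0],[0,0,0],[0,0,0],[0,0,0],[0,0,0],[0,0,0]], claw=[0,0,0,0,0,0,0,0,0,0])

```text
clock: 14.05
position: [0.6271, -0.2949, 0.1611]
ee_rot: [-0.158, -2.762, -0.031]
force: [0.6, 0.6, -1.9]
width: 0.213
gripper_force: 45.0
```

```bash
cat >> h.py <<'E'
OFF=np.array([.0706,0,.0537])
def lip(s):
    Rs=Rn.from_rotvec(s["ee_rot"])*Rn.from_matrix(np.diag([-1,1,-1.]))
    return s["position"]-Rs.apply(OFF),Rs.as_euler('ZYX',degrees=True)
def tip(s,L1,pitch1,n,yaw=None):
    """rows taking the lip to L1 and tool pitch to pitch1 (deg, mouth down +)"""
    L0,e=lip(s);y0=e[0];y1=y0 if yaw is None else yaw
    p,R=s["position"],Rn.from_rotvec(s["ee_rot"])
    for k in range(1,n+1):
        f=k/n;Rk=Rdown(y0+(y1-y0)*f,-e[1]+(pitch1+e[1])*f);pk=L0+(np.array(L1)-L0)*f+(Rk*Rn.from_matrix(np.diag([-1,1,-1.]))).apply(OFF)
        print(list((R.inv().apply(pk-p)/.025).round(2)),list(((R.inv()*Rk).as_rotvec()/.15).round(2)));p,R=pk,Rk
E
python3 - <<'E'
from h import *
from cell import arm
d=arm.get_image("wrist");np.savez("w6.npz",**d);cv2.imwrite("pics/w6.png",d["frame"][:,:,::-1])
s=arm.observe();print(s["clock"],lip(s),s["position"],s["force"].round(1));C=cloud(d)
z=C[:,:,2];m=(np.abs(z-.077)<.004)&(d["z_map"]>0)&(C[:,:,0]<.6);print("cup rim",rect(C[m][:,:2]),m.sum())
tip(s,(.544,-.2865,.100),10,4)
E
```

```text
14.1 (array([ 0.54258277, -0.28467445,  0.13730746]), array([-6.47955628, 21.5192954 ,  0.06662584])) [ 0.62740705 -0.29437114  0.16136711] [ 0.2 -0.6 -1.7]
cup rim (array([ 488.8, -360.7]), array([295.8, 140.8]), 72.2) 3184
[np.float64(0.17), np.float64(-0.01), np.float64(-0.03)] [np.float64(0.01), np.float64(-0.92), np.float64(-0.0)]
[np.float64(0.22), np.float64(-0.02), np.float64(-0.01)] [np.float64(-0.0), np.float64(-0.92), np.float64(0.0)]
[np.float64(0.27), np.float64(-0.02), np.float64(0.0)] [np.float64(0.0), np.float64(-0.92), np.float64(0.0)]
[np.float64(0.32), np.float64(-0.02), np.float64(0.01)] [np.float64(0.0), np.float64(-0.92), np.float64(0.0)]
```

View pics/w6.png

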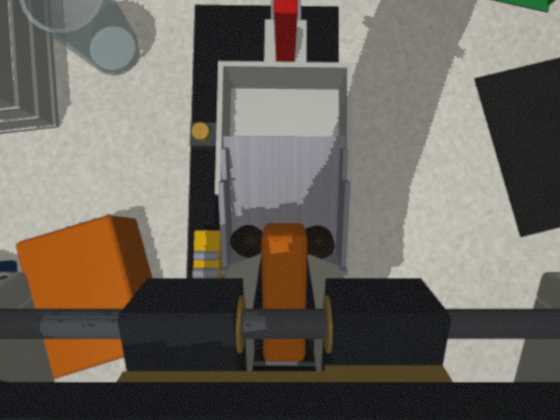

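The scoop, still carrying the nodules, is centred over the cup with its lip (row 137) inside the rim (rows 62 to hidden, cols 218–347). Tipping now.

Emit:
arm_command(dp=[[0.17,0,-0.03],[0.22,0,-0.01],[0.27,0,0],[0.32,0,0.01]], angular=[[0,-0.92,0],[0,-0.92,0],[0,-0.92,0],[0,-0.92,0]], claw=[0,0,0,0])

```text
clock: 14.5
position: [0.6043, -0.2915, 0.1671]
ee_rot: [0.166, 2.953, -0.017]
force: [0.9, -0.7, -2.1]
width: 0.214
gripper_force: 45.0
```

Run:
```python
from h import *
from cell import arm
s=arm.observe();print(s["clock"],lip(s))
tip(s,(.546,-.2865,.088),45,6)
```

```text
14.5 (array([ 0.54514823, -0.28486146,  0.10140581]), array([ -6.44362905, -10.56139575,  -0.07031856]))
[np.float64(0.24), np.float64(-0.01), np.float64(-0.18)] [np.float64(-0.01), np.float64(-0.67), np.float64(0.0)]
[np.float64(0.25), np.float64(-0.01), np.float64(-0.18)] [np.float64(0.0), np.float64(-0.67), np.float64(0.0)]
[np.float64(0.26), np.float64(-0.01), np.float64(-0.19)] [np.float64(-0.0), np.float64(-0.67), np.float64(-0.0)]
[np.float64(0.26), np.float64(-0.01), np.float64(-0.19)] [np.float64(0.0), np.float64(-0.67), np.float64(0.0)]
[np.float64(0.27), np.float64(-0.01), np.float64(-0.19)] [np.float64(-0.0), np.float64(-0.67), np.float64(0.0)]
[np.float64(0.28), np.float64(-0.01), np.float64(-0.2)] [np.float64(0.0), np.float64(-0.67), np.float64(-0.0)]
```

Emit:
arm_command(dp=[[0.24,0,-0.18],[0.25,0,-0.18],[0.26,0,-0.19],[0.26,0,-0.19],[0.27,0,-0.19],[0.28,0,-0.2],[0,0,0],[0,0,0],[0,0,0]], angular=[[0,-0.67,0],[0,-0.67,0],[0,-0.67,0],[0,-0.67,0],[0,-0.67,0],[0,-0.67,0],[0,0,0],[0,0,0],[0,0,0]], claw=[0,0,0,0,0,0,0,0,0])

```text
clock: 15.4
position: [0.5722, -0.2878, 0.179]
ee_rot: [0.131, 2.488, -0.02]
force: [-0.5, -0.3, -1.4]
width: 0.214
gripper_force: 45.0
```

Run:
```python
from h import *
from cell import arm
s=arm.observe();print(s["clock"],lip(s),s["force"].round(1))
a=arm.get_image("wrist")["frame"];b=arm.get_image("scene")["frame"];c=arm.get_image("side")["frame"]
b=cv2.resize(b[130:240,170:310],(392,308));c=cv2.resize(c[200:310,210:350],(392,308))
I=np.hstack([cv2.resize(a,(410,308)),b]);cv2.imwrite("pics/t1.png",I[:,:800,::-1]);
tip(s,(.546,-.2865,.115),0,5)
```

```text
15.4 (array([ 0.54876748, -0.28394726,  0.09351386]), array([ -6.42903018, -37.24315761,   1.23467935])) [-0.5 -0.3 -1.4]
[np.float64(-0.34), np.float64(0.02), np.float64(0.24)] [np.float64(0.14), np.float64(0.87), np.float64(0.01)]
[np.float64(-0.32), np.float64(-0.02), np.float64(0.23)] [np.float64(0.0), np.float64(0.87), np.float64(-0.0)]
[np.float64(-0.3), np.float64(-0.02), np.float64(0.22)] [np.float64(-0.0), np.float64(0.87), np.float64(0.0)]
[np.float64(-0.28), np.float64(-0.02), np.float64(0.21)] [np.float64(0.0), np.float64(0.87), np.float64(0.0)]
[np.float64(-0.26), np.float64(-0.02), np.float64(0.21)] [np.float64(0.0), np.float64(0.87), np.float64(-0.0)]
```

View pics/t1.png

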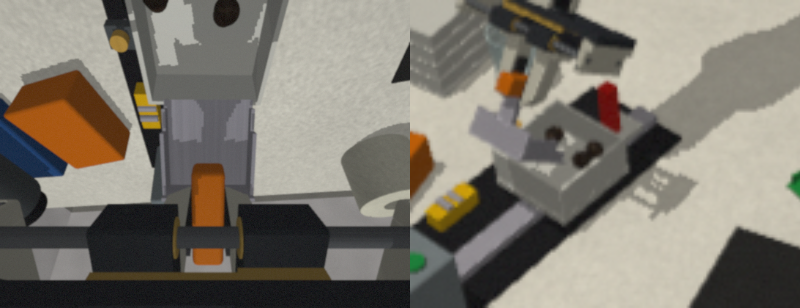

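All three nodules lie in the cup: right half, around (553,132), (578,158) and (595,148). Levelling and taking the scoop back.

Emit:
arm_command(dp=[[-0.34,0.02,0.24],[-0.32,0,0.23],[-0.3,0,0.22],[-0.28,0,0.21],[-0.26,0,0.21],[0,0,0]], angular=[[0.14,0.87,0],[0,0.87,0],[0,0.87,0],[0,0.87,0],[0,0.87,0],[0,0,0]], claw=[0,0,0,0,0,0])

```text
clock: 16.15
position: [0.6125, -0.2829, 0.1659]
ee_rot: [0.124, 2.941, 0.034]
force: [0.3, 0.5, -2.7]
width: 0.214
gripper_force: 45.0
```

Run:
```python
from h import *
from cell import arm
s=arm.observe();print(lip(s));plan(s,(.57,-.006,.13),Rdown(-6.5))
```

```text
(array([ 0.55411202, -0.27609049,  0.09953608]), array([ -5.02366541, -11.23471144,   1.82986138]))
at 16.15 [ 0.6125 -0.2829  0.1659] d(tool now) [ 2.894 10.852  1.238] w [0.229 1.304 0.192] d(after turn) [ 2.944 10.814  1.437]
```

Emit:
arm_command(dp=[[0,0,-0.5],[0,0,-0.5],[0.1,0.4,0],[0.2,0.8,0],[0.26,1,0],[0.26,1,0],[0.26,1,0],[0.26,1,0],[0.26,1,0],[0.26,1,0]], angular=[[0.11,0.65,0.1],[0.11,0.65,0.1],[0,0,0],[0,0,0],[0,0,0],[0,0,0],[0,0,0],[0,0,0],[0,0,0],[0,0,0]], claw=[0,0,0,0,0,0,0,0,0,0])

```text
clock: 17.15
position: [0.5778, -0.1008, 0.1898]
ee_rot: [0.191, 3.131, 0.008]
force: [1.2, 0.2, -0.6]
width: 0.214
gripper_force: 45.0
```

Emit:
arm_command(dp=[[0.26,1,0.5],[0.26,1,0.7],[0.26,0.8,0.7],[0.2,0.6,0.4],[0.1,0.2,0],[0,0,0],[0,0,0]], angular=[[0,0,0],[0,0,0],[0,0,0],[0,0,0],[0,0,0],[0,0,0],[0,0,0]], claw=[0,0,0,0,0,0,0])

```text
clock: 17.85
position: [0.5641, -0.0113, 0.1341]
ee_rot: [0.195, 3.131, 0.005]
force: [1.3, -0.7, -1.1]
width: 0.215
gripper_force: 45.0
```

Run:
```python
from h import *
from cell import arm
s=arm.observe();print(lip(s));plan(s,(.57,-.006,.062),Rdown(-6.5))
```

```text
(array([ 0.49426467, -0.00238855,  0.08009086]), array([-7.12669912, -0.26058981,  0.19638728]))
at 17.85 [ 0.5641 -0.0113  0.1341] d(tool now) [-0.197  0.23   2.886] w [ 0.023  0.03  -0.073] d(after turn) [-0.212  0.238  2.884]
```

Emit:
arm_command(dp=[[-0.1,0.1,0.4],[-0.1,0.1,0.8],[0,0,0.8],[0,0,0.6],[0,0,0.28],[0,0,0.08],[0,0,0.08],[0,0,0.03],[0,0,0]], angular=[[0.02,0.03,-0.07],[0,0,0],[0,0,0],[0,0,0],[0,0,0],[0,0,0],[0,0,0],[0,0,0],[0,0,0]], claw=[0,0,0,0,0,0,0,0,0])

```text
clock: 18.75
position: [0.5699, -0.0059, 0.0574]
ee_rot: [0.177, 3.136, 0.001]
force: [1.6, -1.2, 4.0]
width: 0.213
gripper_force: 45.0
```

Emit:
arm_command(dp=[[0,0,0],[0,0,0],[0,0,0],[0,0,0],[0,0,0],[0,0,0],[0,0,-0.3],[0,0,-0.6],[0,0,-1],[0,0,-1]], angular=[[0,0,0],[0,0,0],[0,0,0],[0,0,0],[0,0,0],[0,0,0],[0,0,0],[0,0,0],[0,0,0],[0,0,0]], claw=[1,1,1,1,1,1,1,1,1,1])

```text
clock: 19.75
position: [0.5687, -0.0058, 0.1301]
ee_rot: [-0.177, -3.134, -0.001]
force: [0.2, -0.5, 0.1]
width: 0.99
gripper_force: 0.0
```

Run:
```python
from h import *
from cell import arm
d=load("w6.npz");C=cloud(d)
# notch from w6: grey ridges within the yellow block
h=hsv(d);print("block col206 rows225-285:")
for v in range(226,284,2): print(v,h[v,206].tolist(),C[v,206].round(4).tolist())
m=mask(d,(0,150,60),(4,255,255),(255,0,315,60));P=C[m&(d["z_map"]>0)];T=P[P[:,2]>.098];print("handle",rect(T[:,:2]),np.percentile(P[:,2],95))
m=mask(d,(12,90,90),(28,255,255),(185,115,215,145));P=C[m];print("plunger",P.mean(0).round(4),m.sum())
w=arm.get_image("wrist");np.savez("w7.npz",**w);Cw=cloud(w)
m=mask(w,(3,150,90),(17,255,255),(200,120,360,400));P=Cw[m&(w["z_map"]>0)];P=P[(P[:,2]>.07)];print("grip now",rect(P[:,:2]),np.percentile(P[:,2],[5,95]))
s=arm.observe();print(s["width"],s["position"])
```

```text
block col206 rows225-285:
226 [69, 66, 27] [0.5896, -0.3666, 0.0097]
228 [114, 44, 29] [0.5915, -0.367, 0.0088]
230 [23, 203, 103] [0.5935, -0.367, 0.0096]
232 [23, 227, 145] [0.5962, -0.3627, 0.0296]
234 [23, 237, 138] [0.5981, -0.3623, 0.032]
236 [23, 239, 157] [0.5999, -0.3626, 0.0317]
238 [23, 231, 162] [0.6018, -0.3631, 0.0303]
240 [23, 227, 163] [0.6036, -0.3629, 0.0316]
242 [23, 233, 164] [0.6054, -0.363, 0.0323]
244 [23, 238, 154] [0.6072, -0.3635, 0.0306]
246 [23, 228, 134] [0.6091, -0.3637, 0.0306]
248 [23, 222, 138] [0.6109, -0.3637, 0.0314]
250 [21, 145, 123] [0.6127, -0.3638, 0.032]
252 [130, 9, 86] [0.6145, -0.3634, 0.0345]
254 [138, 13, 96] [0.6163, -0.3638, 0.0336]
256 [120, 10, 101] [0.6181, -0.3638, 0.034]
258 [128, 11, 94] [0.6199, -0.364, 0.0341]
260 [17, 80, 102] [0.6218, -0.3647, 0.0317]
262 [23, 207, 137] [0.6237, -0.3653, 0.0301]
264 [24, 234, 131] [0.6254, -0.3652, 0.0315]
266 [22, 199, 127] [0.6272, -0.3651, 0.0326]
268 [14, 32, 88] [0.6289, -0.3652, 0.0328]
270 [130, 17, 92] [0.6306, -0.365, 0.0343]
272 [120, 10, 99] [0.6323, -0.3648, 0.0359]
274 [130, 16, 98] [0.6339, -0.3646, 0.0375]
276 [135, 11, 93] [0.6359, -0.3654, 0.0351]
278 [110, 13, 58] [0.6171, -0.3158, 0.2412]
280 [30, 17, 30] [0.6175, -0.3155, 0.2428]
282 [113, 70, 29] [0.6179, -0.3151, 0.2447]
handle (array([ 442.2, -271.7]), array([16.2, 11.1]), 82.8) 0.10669858819294326
plunger [ 0.5131 -0.3511  0.0662] 266
grip now (array([569.4,  -5.1]), array([19.4, 62. ]), 84.3) [0.08482996 0.08735074]
0.993785952093263 [ 0.57107478 -0.0058476   0.13424062]
```

Run:
```python
from h import *
from cell import arm
plan(arm.observe(),(.439,-.273,.19),Rdown(-7.5))
```

```text
at 19.8 [ 0.5711 -0.0058  0.1342] d(tool now) [  4.036 -11.211  -2.261] w [0.011 0.02  0.118] d(after turn) [  3.843 -11.284  -2.23 ]
```

Emit:
arm_command(dp=[[0,0,-0.5],[0.15,-0.5,-0.7],[0.3,-0.8,-0.7],[0.37,-1,-0.33],[0.35,-1,0],[0.35,-1,0],[0.35,-1,0],[0.35,-1,0],[0.35,-1,0],[0.35,-1,0]], angular=[[0,0,0.12],[0,0,0],[0,0,0],[0,0,0],[0,0,0],[0,0,0],[0,0,0],[0,0,0],[0,0,0],[0,0,0]], claw=[1,1,1,1,1,1,1,1,1,1])

```text
clock: 20.8
position: [0.4688, -0.2027, 0.1849]
ee_rot: [-0.207, -3.132, -0.001]
force: [0.3, -0.1, 0.8]
width: 1.003
gripper_force: 0.0
```

Emit:
arm_command(dp=[[0.35,-1,0],[0.3,-1,0],[0.27,-0.6,0],[0,-0.4,0],[0,0,0],[0,0,0]], angular=[[0,0,0],[0,0,0],[0,0,0],[0,0,0],[0,0,0],[0,0,0]], claw=[1,1,1,1,1,1])

```text
clock: 21.4
position: [0.4376, -0.2726, 0.1847]
ee_rot: [-0.205, -3.133, -0.002]
force: [-0.4, -0.1, -0.4]
width: 1.003
gripper_force: 0.0
```

Run:
```python
from h import *
from cell import arm
d=arm.get_image("wrist");np.savez("w8.npz",**d);C=cloud(d);s=arm.observe()
m=mask(d,(0,150,50),(5,255,255),(150,50,420,300));P=C[m&(d["z_map"]>0)];T=P[P[:,2]>.1];print("handle",rect(T[:,:2]),len(T),np.percentile(P[:,2],[5,95]))
Z=C[:,:,2];k=(np.abs(Z-.077)<.004)&(d["z_map"]>0)&(C[:,:,1]>-.36)&(C[:,:,1]<-.2)&(C[:,:,0]>.45)&(hsv(d)[:,:,1]<60);print("rim part",rect(C[k][:,:2]),k.sum())
k=k&(C[:,:,0]<.476);print(np.degrees(np.polyfit(C[k][:,1],C[k][:,0],1)[0]))
y=np.radians(-7.5);print(s["position"],lip(s)[1])
plan(s,(.439,-.273,.068),Rdown(-7.5))
```

```text
handle (array([ 436.9, -270.8]), array([16. , 17.3]), 83.1) 496 [0.05127056 0.10719741]
rim part (array([ 522. , -281.8]), array([108.4, 109.8]), 82.7) 2366
5.505145313597963
[ 0.4376812  -0.2722142   0.18469508] [-7.42737588  0.12969627  0.06516748]
at 21.45 [ 0.4377 -0.2722  0.1847] d(tool now) [-0.067 -0.03   4.668] w [ 0.008 -0.015  0.008] d(after turn) [-0.056 -0.024  4.668]
```

Emit:
arm_command(dp=[[0,0.04,0.4],[0,0,0.8],[0,0,0.9],[0,0,0.9],[0,0,0.9],[0,0,0.5],[0,0,0.27],[0,0,0],[0,0,0]], angular=[[0,0,0],[0,0,0],[0,0,0],[0,0,0],[0,0,0],[0,0,0],[0,0,0],[0,0,0],[0,0,0]], claw=[1,1,1,1,0.6,0.6,0.6,0.5,0.4], force=30)

```text
clock: 22.35
position: [0.4374, -0.2723, 0.0686]
ee_rot: [-0.205, -3.134, -0.001]
force: [-0.4, 0.4, 0.6]
width: 0.616
gripper_force: 0.0
```

Emit:
arm_command(dp=[[0,0,0],[0,0,0],[0,0,0],[0,0,0],[0,0,0],[0,0,0],[0,0,0]], angular=[[0,0,0],[0,0,0],[0,0,0],[0,0,0],[0,0,0],[0,0,0],[0,0,0]], claw=[0,0,0,0,0,0,0])

```text
clock: 23.05
position: [0.4371, -0.2718, 0.0682]
ee_rot: [-0.204, -3.133, -0.002]
force: [0.0, 2.9, 4.4]
width: 0.196
gripper_force: 30.0
```

Emit:
arm_command(dp=[[-0.2,0,0],[-0.4,0,0],[-0.4,0,0],[-0.4,0,0],[-0.4,0,0],[-0.4,0,0],[-0.4,0,0],[-0.4,0,0],[-0.3,0,0],[-0.1,0,0]], angular=[[0,0,0],[0,0,0],[0,0,0],[0,0,0],[0,0,0],[0,0,0],[0,0,0],[0,0,0],[0,0,0],[0,0,0]], claw=[0,0,0,0,0,0,0,0,0,0])

```text
clock: 24.05
position: [0.5225, -0.2827, 0.0682]
ee_rot: [-0.204, -3.134, -0.002]
force: [-1.4, 4.2, 7.6]
width: 0.196
gripper_force: 30.0
```

Run:
```python
from h import *
from cell import arm
d=arm.get_image("scene");np.savez("s2.npz",**d);s=arm.observe()
y=np.radians(-7.4);X=np.array([np.cos(y),np.sin(y)]);Y=np.array([-X[1],X[0]])
p=s["position"][:2]-[.4371,-.2718];print(s["clock"],"travel",p@X,p@Y,"F",s["force"][:2]@X,s["force"][:2]@Y,s["force"][2],s["width"])
w=arm.get_image("wrist");np.savez("w9.npz",**w);C=cloud(w);h=hsv(w)
m=mask(w,(12,90,80),(30,255,255),(0,0,560,420))&(w["z_map"]>0)&(C[:,:,2]<.1)
n,l,st,ce=cv2.connectedComponentsWithStats(m.astype(np.uint8))
for i in range(1,n):
    if st[i,4]>40: print(st[i],ce[i].round(),np.median(C[l==i],0).round(4))
```

```text
24.1 travel 0.08626113474727473 0.0001780863403840205 F 1.3623965850829303 3.3977764579170846 5.169994423635117 0.1952806133514878
[  44  339   83   43 2859] [ 83. 360.] [ 0.5905 -0.4338  0.0332]
```

Emit:
arm_command(dp=[[-0.1,0,0],[-0.1,0,0],[-0.1,0,0],[-0.1,0,0],[-0.1,0,0]], angular=[[0,0,0],[0,0,0],[0,0,0],[0,0,0],[0,0,0]], claw=[0,0,0,0,0])

```text
clock: 24.65
position: [0.5341, -0.2842, 0.0682]
ee_rot: [-0.204, -3.133, -0.002]
force: [-1.0, 3.8, 7.7]
width: 0.193
gripper_force: 30.0
```

Emit:
arm_command(dp=[[-0.06,0,0],[-0.06,0,0]], angular=[[0,0,0],[0,0,0]], claw=[0,0])

```text
clock: 24.85
position: [0.5364, -0.2844, 0.0682]
ee_rot: [-0.204, -3.132, -0.003]
force: [-7.4, 6.8, 13.7]
width: 0.197
gripper_force: 30.0
```

Emit:
arm_command(dp=[[-0.06,0,0],[-0.06,0,0]], angular=[[0,0,0],[0,0,0]], claw=[0,0])

```text
clock: 25.05
position: [0.5374, -0.2846, 0.0682]
ee_rot: [-0.205, -3.129, -0.005]
force: [-10.6, 8.4, 18.0]
width: 0.196
gripper_force: 30.0
```

Emit:
arm_command(dp=[[-0.06,0,0],[-0.06,0,0]], angular=[[0,0,0],[0,0,0]], claw=[0,0])

```text
clock: 25.25
position: [0.5416, -0.2851, 0.0682]
ee_rot: [-0.204, -3.131, -0.004]
force: [-3.2, 5.4, 9.8]
width: 0.194
gripper_force: 30.0
```

Emit:
arm_command(dp=[[-0.03,0,0],[-0.03,0,0]], angular=[[0,0,0],[0,0,0]], claw=[0,0])

```text
clock: 25.45
position: [0.5441, -0.2854, 0.0682]
ee_rot: [-0.204, -3.133, -0.003]
force: [-2.2, 5.6, 8.3]
width: 0.194
gripper_force: 30.0
```

Emit:
arm_command(dp=[[0,0,0],[0,0,0]], angular=[[0,0,0],[0,0,0]], claw=[0,0])

```text
clock: 25.65
position: [0.545, -0.2855, 0.0682]
ee_rot: [-0.203, -3.134, -0.002]
force: [1.8, 3.8, 4.5]
width: 0.199
gripper_force: 30.0
```

Run:
```python
from h import *
from cell import arm
s=arm.observe()
y=np.radians(-7.4);X=np.array([np.cos(y),np.sin(y)]);Y=np.array([-X[1],X[0]])
p=s["position"][:2]-[.4371,-.2718];print(s["clock"],"travel",p@X,p@Y,"F",s["force"][:2]@X,s["force"][:2]@Y,s["force"][2])
b=dict(np.load("scene0.npz"));d=arm.get_image("scene");np.savez("s3.npz",**d)
a=arm.get_image("side");np.savez("d3.npz",**a)
# brass plunger in scene/side, start and now; yellow block/ridges in side
for nm,o,roi in (("scene0.npz",.066,(165,160,235,215)),("s3.npz",.066,(165,160,235,225)),("side0.npz",.066,(280,285,380,325)),("d3.npz",.066,(280,285,400,325))):
    q=load(nm);m=mask(q,(8,110,60),(32,255,255),roi);n,l,st,ce=cv2.connectedComponentsWithStats(m.astype(np.uint8))
    for i in range(1,n):
        if st[i,4]>6: r=ray(q,*ce[i],o);print(nm,st[i].tolist(),ce[i].round(1),"along",((r[:2]-[.4371,-.2718])@X).round(4),((ray(q,*ce[i],.03)[:2]-[.4371,-.2718])@X).round(4))
h=hsv(load("w6.npz"));
```

```text
25.65 travel 0.1088133416548891 0.00031069250215005895 F 1.3241545519326878 4.021815888749465 4.490792498706076
scene0.npz [206, 173, 4, 4, 9] [207.2 174.4] along 0.0894 0.065
scene0.npz [165, 176, 14, 31, 274] [169.7 188.7] along 0.2107 0.1905
scene0.npz [175, 195, 20, 18, 170] [185.  203.8] along 0.226 0.2064
s3.npz [223, 164, 8, 7, 19] [226.4 166.6] along 0.0225 -0.0043
s3.npz [165, 176, 13, 31, 273] [169.7 188.7] along 0.2108 0.1906
s3.npz [182, 192, 3, 3, 8] [182.9 192.9] along 0.1975 0.1768
side0.npz [295, 297, 8, 8, 45] [298.6 300.2] along 0.0852 0.0916
side0.npz [336, 303, 44, 22, 573] [355.4 314.6] along 0.1912 0.2028
d3.npz [348, 294, 7, 7, 43] [350.9 296.9] along 0.1932 0.2049
d3.npz [336, 304, 64, 21, 763] [364.5 316.1] along 0.2081 0.2204
```

Emit:
arm_command(dp=[[-0.04,0,0],[0,0,0]], angular=[[0,0,0],[0,0,0]], claw=[0,0])

```text
clock: 25.95
position: [0.5463, -0.2857, 0.0682]
ee_rot: [-0.203, -3.135, -0.002]
force: [3.7, 3.7, 5.2]
width: 0.192
gripper_force: 30.0
```

Emit:
arm_command(dp=[[-0.04,0,0],[0,0,0]], angular=[[0,0,0],[0,0,0]], claw=[0,0])

```text
clock: 26.15
position: [0.5471, -0.2858, 0.0682]
ee_rot: [-0.204, -3.134, -0.002]
force: [1.9, 5.4, 6.0]
width: 0.196
gripper_force: 30.0
```

Run:
```python
from h import *
from cell import arm
s=arm.observe()
y=np.radians(-7.4);X=np.array([np.cos(y),np.sin(y)]);Y=np.array([-X[1],X[0]])
p=s["position"][:2]-[.4371,-.2718];print(s["clock"],"travel",p@X,p@Y,"F",s["force"][:2]@X,s["force"][:2]@Y,s["force"][2])
# ridges in start side and scene views: grey pixels inside yellow block
q=load("side0.npz");C=cloud(q);h=hsv(q);m=np.zeros(h.shape[:2],bool);m[300:322,336:368]=1
g=m&(h[:,:,1]<70)&(h[:,:,2]>70)&(C[:,:,2]>.024)&(C[:,:,2]<.05);n,l,st,ce=cv2.connectedComponentsWithStats(g.astype(np.uint8))
for i in range(1,n):
    if st[i,4]>3: print(st[i],ce[i].round(1),"along",((ray(q,*ce[i],.033)[:2]-[.4371,-.2718])@X).round(4),((C[l==i].mean(0)[:2]-[.4371,-.2718])@Y).round(4))
```

```text
26.15 travel 0.11085731657053073 0.0002751498975757105 F 1.1737617033614627 5.55897458102882 5.982728308102424
[353 303   5   9  31] [355.1 306.6] along 0.2064 -0.0719
[346 304   5   8  27] [347.8 307.5] along 0.1906 -0.0713
```

Emit:
arm_command(dp=[[-0.04,0,0],[0,0,0],[0,0,0]], angular=[[0,0,0],[0,0,0],[0,0,0]], claw=[0,0,0])

```text
clock: 26.45
position: [0.5476, -0.2859, 0.0682]
ee_rot: [-0.204, -3.133, -0.002]
force: [0.7, 5.8, 7.0]
width: 0.191
gripper_force: 30.0
```

Run:
```python
from h import *
from cell import arm
y=np.radians(-7.4);X=np.array([np.cos(y),np.sin(y)]);Y=np.array([-X[1],X[0]])
a=arm.get_image("side");np.savez("d4.npz",**a);s=arm.observe()
p=s["position"][:2]-[.4371,-.2718];print(s["clock"],"travel",p@X,p@Y,"F",s["force"][:2]@X,s["force"][:2]@Y,s["force"][2])
m=mask(a,(8,110,60),(32,255,255),(330,285,372,303));v,u=np.nonzero(m);print(m.sum(),u.mean(),v.mean(),(ray(a,u.mean(),v.mean(),.066)[:2]-[.4371,-.2718])@X)
C=cloud(a);b=load("s3.npz")
w=arm.get_image("wrist");Cw=cloud(w);Z=Cw[:,:,2]
```

```text
26.5 travel 0.11138355966704817 0.00026574848948644064 F -0.2828937841600531 4.840956797003243 7.732220963299113
42 352.04761904761904 296.8333333333333 0.1956947261756386
```

Emit:
arm_command(dp=[[-0.03,0,0],[0,0,0],[0,0,0]], angular=[[0,0,0],[0,0,0],[0,0,0]], claw=[0,0,0])

```text
clock: 26.85
position: [0.5481, -0.286, 0.0682]
ee_rot: [-0.204, -3.133, -0.003]
force: [-0.2, 5.7, 7.8]
width: 0.194
gripper_force: 30.0
```

Run:
```python
from h import *
from cell import arm
y=np.radians(-7.4);X=np.array([np.cos(y),np.sin(y)]);Y=np.array([-X[1],X[0]])
d=arm.get_image("scene");s=arm.observe()
p=s["position"][:2]-[.4371,-.2718];print(s["clock"],"travel",p@X,"F",s["force"][:2]@X,s["force"],s["gripper_force"],s["dq"].round(3))
# scoop still standing
m=mask(d,(3,150,90),(17,255,255),(270,200,315,240));P=cloud(d)[m];P=P[P[:,2]>.07];print("grip",rect(P[:,:2]),np.percentile(P[:,2],[5,95]))
```

```text
26.9 travel 0.11191528015129917 F -1.536910919586222 [-0.93476913  4.73562257  9.71159933] 30.00109612941742 [ 0.    -0.     0.002 -0.    -0.001 -0.001  0.002]
grip (array([573.9,  -5. ]), array([22.6, 66.8]), 86.1) [0.07259207 0.086661  ]
```

```bash
python3 -c "
from cell import arm
print(arm.sign_off())"
```

```text
the job is handed in; nothing more can be done
None
```

I tipped all three nodules into the cup in one scoopful and stood the scoop back on its mat. The cup then slid over the near ridge to about 112 mm of travel, where the cameras put the notch. I handed it in at about 27 s, still gripping the red handle; I did not look in the cup again after the slide, and no verdict came back.

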